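# Rock a jammed battery pack out of its charging dock

## Robot

A 6-joint arm with a two-finger parallel gripper is mounted at the origin on the work surface. World frame = base frame: x ahead of the robot, y to its left, z up, the work surface at z = 0. Lengths are in m, angles in degrees, forces in N, time in s.
With the tool pointing down it reaches from about 0.4 to 0.825 m from the base axis. Payload 7 kg.
Tool frame: the origin (TCP) lies midway between the tips of the shut fingers; the grasp point (between the pads) lies 19 mm behind it (ctrl.hold_point_z is the distance from the TCP to the grasp point, in m); z points along the fingers, x is the direction in which the jaws open and shut, and the axes are right-handed (so a half turn about z gives the same grasp; the last joint's range is limited). The gripper opens to 88 mm and grips with 3 to 60 N. Pads are 19 mm wide; open, the fingers measure 130 mm over their backs; the gripper's body (78 mm by 193 mm) begins 47 mm behind the grasp point.
Start: joints at [92.71, 20.546, 0.682, 0, -70.136, -16.507], TCP at [0.161, 0.655, 0.227] pointing down, gripper open.
Joint ranges: [-176.03, 176.03], [-82.01, 121.73], [-58.28, 71.71], [-173.87, 95.51], [-174.79, -0.11], [-173.66, 173.66]. Speed limits (degrees/s): [136.94, 136.94, 172.46, 180, 180, 180].

## Interface

Orientations are given as [roll, pitch, yaw] about the fixed x, y, z axes, in that order (R = Rz(yaw) Ry(pitch) Rx(roll)).
In Python, from plant import ctrl gives the robot as it stands.
- The arm moves only by the tool apply_moves, never from a script. Its argument "motion" is a list of rows, each a list of 2 entries, a list of its own where there are three numbers: the shift along the world's x, y, z in cm, then the turn about the world's z in degrees. In form: [[[tx, ty, tz], roll], ...]. A call has 1 to 10 rows; each row is the pose to reach, as a shift and turn from the pose commanded when the call began; what a row does not reach only later rows make up. A row lasts 1/10 s, in which the tool goes at most 50 mm and 8.59 degrees, less where a joint would pass 70% of its speed; a pose out of reach is approached as far as the arm can. A call with a gripper value outside its range is refused whole. "hand" is the finger opening in cm, from 0 to 8.76, set as the call begins (left out, the last holds). The fingers move at their own pace and stop on an object; the grip force is fixed at half the most. Time passes only in rows, so rows that repeat a pose let the fingers close. It gives the time, the measured TCP pose, the force and the opening at its end, in the units of the state.
- ctrl.get_obs(): the state, without advancing time (a new reading comes with each control period).
- ctrl.snapshot(name): name is "scene" or "side" or "wrist"; returns (picture, depth): 420x560x3 uint8, blue, green, red; 420x560 float32, m along the optical axis (not along the pixel's ray), 0 where there is no reading.
- ctrl.camera_model(name): a dict with "fx", "fy", "cx", "cy" (pixels), "cam_to_world" (4x4, takes a point from camera to world coordinates); the wrist camera has in their place "tool_from_camera" (4x4, takes a point from camera to tool coordinates, whose origin is the TCP and whose axes are the tool frame's). Camera axes: x right, y down, z forward; pixel columns grow to the right and rows downward; lengths in m; the calibration is good to about 2 mm. A picture is of the moment at which its call begins: read the wrist's pose just before it. camera_model takes no time and is no camera call.
- ctrl.close_job(): hands the job in, once; it reports no verdict.
The state is a dict: "clock": time; "joint_pos": joint angles; "qvel": joint speeds; "tau": joint torques, N m; "tool_pos": TCP position; "orientation": TCP orientation; "force": force on the tool from outside, world axes, zero at the start; "moment": the same for the moment, N m; "opening": finger opening in m.
Only numpy, scipy, OpenCV 4.12 (cv2) and the standard library are available. Lean on these libraries where they do the work, as an engineer would, in place of code of your own. Each camera call takes 0.05 s, during which the arm holds its last target.

## Task

The ribbed battery pack sits very tight in its charging dock. Rock it gently from side to side until its prongs come free, so that the dock is neither hauled off the table, tipped, nor dragged along, then gently stand the pack upright on its prongs in the empty tray. Leave everything else where it is, the spare pack and the tray in use included.

Things in the scene. Friction and masses are not known exactly. Their poses are not given: they have to be found in the camera images.
- battery_center (a point): Centre of the battery pack, 63 mm above its prong tips, 63 mm below its top. White body 70 mm (its x) by 56 mm (its y) by 64 mm high, an upright black grip rib on top, four steel prongs below; 126 mm high in all, about 0.4 kg, varying. z is the pack's upward axis; rocking leans it about its x axis, towards its +y or -y side.
- battery_rib (a point): Centre of the grip rib on top of the pack: 60 mm long (x), 22 mm thick (y), 40 mm high; 43 mm above the pack's centre, 106 mm above the prong tips, 20 mm above the body's top face. It is gripped across its 22 mm, along y, which is also the rocking direction. Same axes as the pack.
- battery_tips (a point): Middle of the plane of the pack's four prong tips. Prongs: square, 10 by 10 mm, 22 mm long, centred 18 mm from the middle along x and 21 mm along y, each way. At the start the prongs are wholly in the dock, the pack's body resting on the dock's top. Same axes as the pack.
- dock: The charging dock: a grey weighted block, 180 mm (x) by 160 mm (y) by 45 mm high, 2 kg, standing loose on the table. Origin: centre of its underside, z up. The pack plugs in at the middle of its top, axes parallel. Sprung jaws hold the prongs by friction, with some 25 to 42 N in all, more than the dock weighs: pulled straight up, the dock comes with the pack.
- dock_top (a point): Middle of the dock's top face. Wells at y = +-21 mm, 69 mm along x, 19 mm along y, 30 mm deep; the prongs have 4 mm of play each way along y, so the pack can lean about 0.15 rad to +y or -y. Leant to +y it turns about its +y prongs, while the -y prongs slide up some millimetres; leant back, the other pair rises. So it climbs out in several alternate leans.
- tray_empty: The empty tray: an open aluminium tray, fixed, 125 mm (x) by 115 mm (y) by 25 mm high, walls and floor 5 mm thick. Origin: centre of its underside.
- tray_used: A tray of the same size that holds two lenses: not the goal.
- lens_a_c (a point): Bystander in the used tray: a black lens barrel, 42 mm across, 62 mm high. Point: its centre.
- lens_b_c (a point): Bystander in the used tray: a metal lens barrel, 40 mm across, 50 mm high. Point: its centre.
- spare_pack_c (a point): Bystander: a white spare pack without rib or prongs, 70 x 56 x 45 mm. Point: its centre.
- dish_c (a point): Bystander: a clear dish, 90 mm across, 15 mm high. Point: its centre.
- bottle_c (a point): Bystander: a white bottle, 60 mm across, 150 mm high. Point: its centre.
- driver_c (a point): Bystander: a screwdriver, 170 mm long, lying. Point: near its middle.

How it is judged (in metres and radians):
On the way, in this order (a step that is already met when the one before it is completed fails the run):
1. the pack leans at least 3 degrees from the dock's upright while its prongs are still in the wells (angle between the z axis of battery_center and the z axis of dock, either way round above 0.052 rad and z of battery_center in the frame of dock below 0.103 m and horizontal distance between battery_center and dock_top below 0.025 m), for 0.05 s.
2. the pack is clear above the dock (z of battery_center in the frame of dock above 0.115 m), for 0.05 s.
At the end, for the whole second after the job is handed in: the pack stands upright (within 6 degrees) on its prongs on the floor of the empty tray, its centre within 40 mm (x) and 35 mm (y) of the tray's middle; the dock stands level on the table within 30 mm of where it was (x of battery_center in the frame of tray_empty between -0.04 and 0.04 m and y of battery_center in the frame of tray_empty between -0.035 and 0.035 m and z of battery_center in the frame of tray_empty between 0.063 and 0.073 m and angle between battery_center's own z axis and vertical below 0.1 rad and distance of dock from where it was at the start of the episode below 0.03 m and angle between dock's own z axis and vertical below 0.03 rad); the robot touches nothing.
It fails at once if the dock is lifted: its underside's centre more than 10 mm off the table (height (world z) of dock above 0.01 m).
It fails at once if the dock is tipped by more than 7 degrees (angle between dock's own z axis and vertical above 0.12 rad).
It fails at once if the dock is dragged more than 40 mm (distance of dock from where it was at the start of the episode above 0.04 m).
It fails at once if the pack is dropped or slammed into the tray (over 60 N) (contact force between battery and tray_empty above 60 N).
It fails at once if a bystander is moved by more than 25 mm (distance of any of lens_a_c, lens_b_c, spare_pack_c, dish_c, bottle_c, driver_c from where it was at the start of the episode above 0.025 m).
It also fails if it takes over 67 s, if anything falls off the work surface, if the arm or the gripper's body presses on something with over 40 N, if the wrist force passes 120 N, or if a joint passes its speed limit or range.

## Working session

There is one attempt and no reset: what is moved stays moved. The work goes in short steps, Python scripts to look and compute and a tool call to move; the robot and the scene stay as the last step left them, time stands still between calls to the robot, and variables do not carry over. Pictures are saved under pics/ and viewed, and the job is handed in when it is done.

Besides the shell and the picture viewer there is one more tool, called after "Emit:" as a command line: name --argument value ..., lists and objects as JSON in quotes. apply_moves: Moves the arm, as the interface text tells. Its arguments: {"type":"object","properties":{"motion":{"type":"array"},"hand":{"type":"number"}},"required":["motion"]}

```bash
ls; mkdir -p pics; python3 - <<'E'
from plant import ctrl
import cv2, numpy as np
o=ctrl.get_obs();print(o)
for n in("scene","side","wrist"):
    p,d=ctrl.snapshot(n);cv2.imwrite(f"pics/{n}0.png",p);np.save(f"pics/{n}0.npy",d)
    print(n,ctrl.camera_model(n))
print(ctrl.hold_point_z)
E
```

```text
pics
{'clock': 0.0, 'joint_pos': array([ 9.27118845e+01,  2.05898646e+01,  6.33934818e-01, -2.10518433e-02,
       -7.01354326e+01, -1.65069549e+01]), 'qvel': array([ 0.02545115,  0.07140543, -0.01337604, -0.10708896,  0.00189903,
        0.01273414]), 'tau': array([ 6.94095743e-04, -5.82722998e+01,  2.93055189e+01,  6.99753240e+00,
        7.03173835e-03, -1.36252502e-04]), 'tool_pos': array([0.16085674, 0.65504911, 0.2256387 ]), 'orientation': array([-1.79993013e+02, -9.32204503e-02, -1.03802245e+02]), 'force': array([ 0.12488167,  0.3138609 , -0.55848138]), 'moment': array([ 0.01517567,  0.0192683 , -0.02785218]), 'opening': 0.08782588818755449}
scene {'fx': 452.3463077336529, 'fy': 452.3463077336529, 'cx': 274.58773523943916, 'cy': 204.6553847910271, 'cam_to_world': array([[-0.6272196 ,  0.55620192, -0.54519262,  1.10385193],
       [ 0.77872648,  0.45993505, -0.42666711,  0.42434137],
       [ 0.01344013, -0.6921699 , -0.72160944,  0.82744965],
       [ 0.        ,  0.        ,  0.        ,  1.        ]])}
side {'fx': 464.7261923591023, 'fy': 464.7261923591023, 'cx': 282.98112397101335, 'cy': 213.39409402770326, 'cam_to_world': array([[-0.98591901, -0.0970809 ,  0.13615801,  0.40294473],
       [-0.16718686,  0.55519777, -0.81474167,  0.90857146],
       [ 0.00350123, -0.82603313, -0.56361069,  0.73147111],
       [ 0.        ,  0.        ,  0.        ,  1.        ]])}
wrist {'fx': 345.16111079350935, 'fy': 345.16111079350935, 'cx': 276.2068868273937, 'cy': 208.36913706314104, 'tool_from_camera': array([[ 9.99999650e-01,  7.85956091e-04, -2.88457880e-04,
         7.44705175e-04],
       [-6.62410104e-04,  9.53464506e-01,  3.01504556e-01,
        -8.22231487e-02],
       [ 5.12003692e-04, -3.01504259e-01,  9.53464692e-01,
        -1.57368316e-01],
       [ 0.00000000e+00,  0.00000000e+00,  0.00000000e+00,
         1.00000000e+00]])}
0.0188
```

View pics/scene0.png

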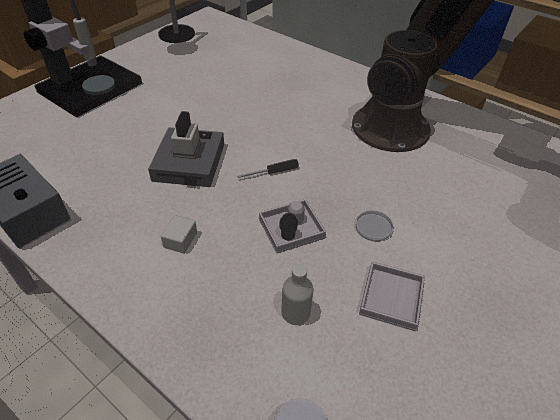

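View pics/side0.png

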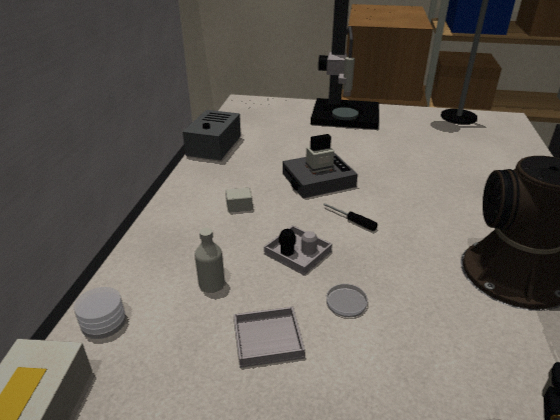

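View pics/wrist0.png

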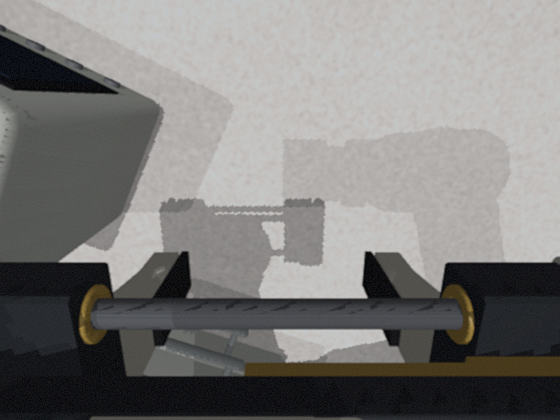

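The scene view shows the dock with the pack near (187,150), the used tray near (292,225), the empty tray near (392,295), and the spare, bottle, dish and driver in between. Next I'll fit the poses from depth.

```bash
cat > h.py <<'E'
import numpy as np, cv2
from plant import ctrl
def cloud(n,d):
    m=ctrl.camera_model(n);v,u=np.indices(d.shape)
    P=np.stack([(u-m['cx'])/m['fx']*d,(v-m['cy'])/m['fy']*d,d,np.ones_like(d)],-1)
    return (P@m['cam_to_world'].T)[...,:3]
def rect(P,lab):
    r=cv2.minAreaRect((P[:,:2]*1000).astype(np.float32));print(lab,len(P),np.round(r[0],1),np.round(r[1],1),round(r[2],1),'z',np.round(np.percentile(P[:,2],[5,50,95]),4))
E
python3 - <<'E'
from h import *
for n,boxes in (("scene",dict(dock=(140,105,235,190),spare=(155,210,205,255),tray=(350,255,435,335),used=(250,190,335,255))),("side",dict(dock=(275,130,365,200),spare=(215,180,265,215),tray=(225,300,310,370),used=(255,220,340,275)))):
    d=np.load(f"pics/{n}0.npy");C=cloud(n,d);img=cv2.imread(f"pics/{n}0.png")
    for k,(a,b,c,e) in boxes.items():
        Q=C[b:e,a:c].reshape(-1,3);Q=Q[d[b:e,a:c].ravel()>0]
        if k=='dock':
            for lo,hi in((.040,.049),(.1,.114),(.125,.16),(.144,.153)): 
                S=Q[(Q[:,2]>lo)&(Q[:,2]<hi)]; rect(S,n+k+str(lo))
        else:
            S=Q[(Q[:,2]>.012)];rect(S,n+k)
    if n=="scene": cv2.imwrite("pics/dockc.png",cv2.resize(img[95:195,130:240],None,fx=6,fy=6,interpolation=2)[:600])
    else: cv2.imwrite("pics/dockd.png",cv2.resize(img[125:205,270:370],None,fx=6,fy=6,interpolation=2))
E
```

```text
scenedock0.04 1879 [ 502.3 -351.7] [186.7 162.9] 31.3 z [0.0423 0.0451 0.0476]
scenedock0.1 258 [ 504.2 -348.9] [71.8 56.4] 33.6 z [0.1013 0.1082 0.1113]
scenedock0.125 230 [ 503.6 -350.1] [64.4 22.7] 31.0 z [0.1281 0.1467 0.1504]
scenedock0.144 135 [ 503.1 -350.6] [62.9 22.6] 30.1 z [0.1453 0.1485 0.1508]
scenespare 886 [ 710.5 -162.1] [72.1 56.9] 20.2 z [0.0155 0.0438 0.0471]
scenetray 872 [534.5 297.3] [129.2 115. ] 20.0 z [0.0135 0.0234 0.0271]
sceneused 1281 [515.3  15.5] [118.9 126.3] 60.7 z [0.0143 0.0257 0.0667]
sidedock0.04 1112 [ 503.9 -350.8] [182.1 170.7] 31.0 z [0.0417 0.0444 0.0472]
sidedock0.1 180 [ 501.9 -336. ] [81.1 48.5] 5.9 z [0.101  0.1075 0.1122]
sidedock0.125 205 [ 503.2 -349.2] [62.9 25.7] 30.9 z [0.1269 0.142  0.1493]
sidedock0.144 85 [ 502.9 -349.8] [60.8 24.7] 26.1 z [0.1449 0.1478 0.1498]
sidespare 500 [ 710.4 -161.5] [70.2 60.3] 19.7 z [0.015  0.0415 0.0461]
sidetray 983 [536.2 297.1] [125.2 119.4] 19.9 z [0.0131 0.0223 0.0259]
sideused 1237 [515.5  15.7] [119.2 126.7] 60.7 z [0.0138 0.0249 0.0658]
```

```bash
python3 - <<'E'
from h import *
# height map dump scatter, top view (2mm/px) coloured by z for both cams
for n in("scene","side"):
    d=np.load(f"pics/{n}0.npy");C=cloud(n,d)[d>0]
    print(n,'floor z',np.median(C[(abs(C[:,2])<.02)],0))
    C=C[(C[:,2]>.01)&(C[:,2]<.3)]
    im=np.zeros((600,800,3),np.uint8)
    u=((C[:,0]+.1)/.001/1.25).astype(int);v=((.6-C[:,1])*800).astype(int)
    ok=(u>=0)&(u<800)&(v>=0)&(v<600)
    col=cv2.applyColorMap((np.clip(C[:,2]/.16,0,1)*255).astype(np.uint8).reshape(-1,1),cv2.COLORMAP_JET)[:,0]
    im[v[ok],u[ok]]=col[ok];im=cv2.dilate(im,np.ones((2,2)));cv2.imwrite(f"pics/top_{n}.png",im)
E
```

```text
scene floor z [5.20727843e-01 6.47773137e-02 4.70012022e-04]
side floor z [ 4.27978720e-01  1.24035645e-01 -1.48212642e-04]
```

View pics/dockc.png

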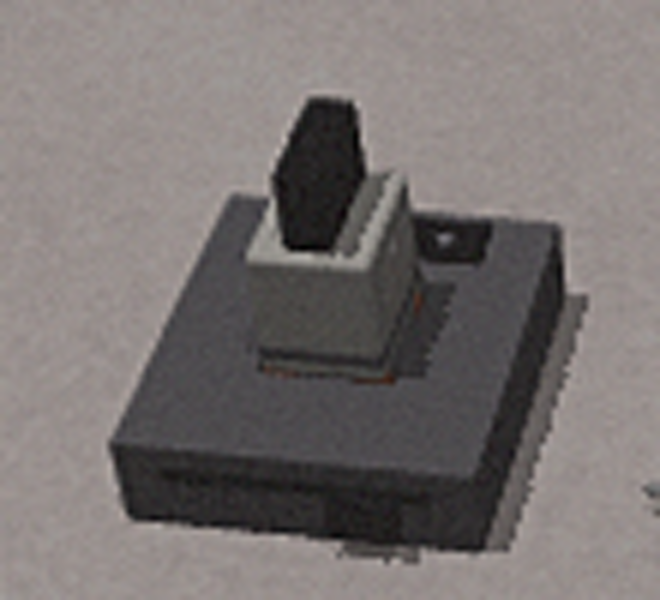

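View pics/dockd.png

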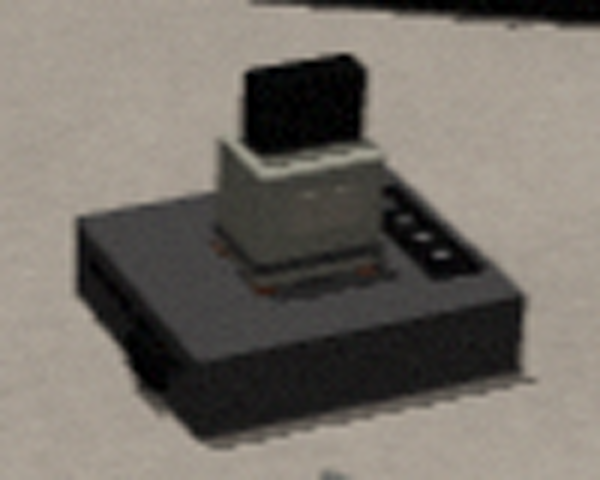

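```bash
python3 - <<'E'
from h import *
for n in("scene","side"):
    d=np.load(f"pics/{n}0.npy");C=cloud(n,d)
    box=(140,105,235,190) if n=="scene" else (275,130,365,200)
    a,b,c,e=box;Q=C[b:e,a:c].reshape(-1,3)
    for lo,hi in((.042,.048),(.135,.16)):
        S=Q[(Q[:,2]>lo)&(Q[:,2]<hi),:2]; 
        r=cv2.minAreaRect((S*1000).astype(np.float32));bp=cv2.boxPoints(r);print(n,lo,bp.round(0).tolist())
    P=Q[(Q[:,2]>.1)&(Q[:,2]<.125)];print('ribtop max',np.percentile(Q[:,2],[99,99.9]))
    bx=(270,260,325,325) if n=="scene" else (190,225,230,295)
    a,b,c,e=bx;Q=C[b:e,a:c].reshape(-1,3);Q=Q[(Q[:,2]>.02)&(Q[:,2]<.2)];rect(Q,'bottle')
E
```

```text
scene 0.042 [[382.0, -330.0], [466.0, -468.0], [624.0, -372.0], [540.0, -234.0]]
scene 0.135 [[470.0, -357.0], [482.0, -376.0], [536.0, -345.0], [525.0, -325.0]]
ribtop max [0.14887562 0.82744965]
bottle 1363 [696.5 164.8] [51.2 59.4] 33.9 z [0.0287 0.0971 0.1505]
side 0.042 [[383.0, -326.0], [468.0, -467.0], [624.0, -374.0], [539.0, -233.0]]
side 0.135 [[470.0, -354.0], [483.0, -376.0], [536.0, -345.0], [523.0, -323.0]]
ribtop max [0.14839278 0.73147111]
bottle 1276 [689.5 169.7] [58.7 45.7] 31.7 z [0.0263 0.0871 0.1488]
```

View pics/top_scene.png

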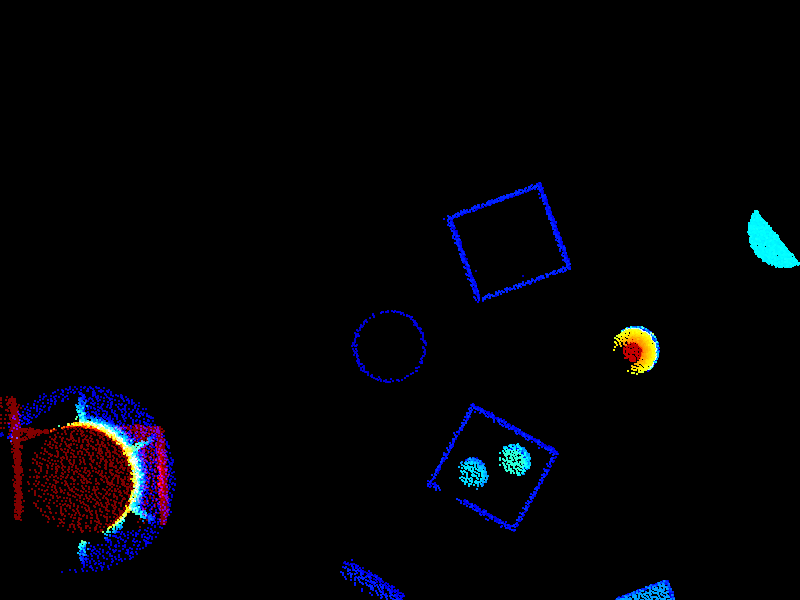

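Emit:
apply_moves --motion '[[[4,-3.5,1],-8],[[8,-7,2],-15],[[12,-10,3],-23],[[15,-14,3],-30],[[18,-18,3],-38],[[21,-22,3],-46],[[24,-26,3],-54],[[27,-30,3],-60],[[30,-34,3],-65],[[33,-38,3],-70]]' --hand 6

```text
clock: 1.15
tool_pos: [0.4865, 0.2806, 0.2567]
orientation: [180.0, 0.0, -174.0]
force: [0.6, -0.2, 0.4]
opening: 0.0598
```

Emit:
apply_moves --motion '[[[1,-5,0],-7],[[2,-10,0],-14],[[3,-15,0],-21],[[4,-20,0],-28],[[4.5,-25,0],-35],[[5,-30,0],-42],[[5,-35,0],-49],[[5,-40,0],-56],[[4,-45,0],-62],[[3,-50,0],-65.2]]'

```text
clock: 2.15
tool_pos: [0.5163, -0.2133, 0.2563]
orientation: [-180.0, -0.0, 120.8]
force: [1.5, 0.2, -0.1]
opening: 0.0597
```

Emit:
apply_moves --motion '[[[-0.8,-5,0],0],[[-1.5,-10,0],0],[[-1.8,-12.5,-2],0],[[-1.8,-12.5,-3.5],0],[[-1.8,-12.5,-3.5],0]]'

```text
clock: 2.65
tool_pos: [0.4972, -0.3366, 0.2187]
orientation: [-179.8, -0.2, 120.9]
force: [1.2, -0.1, 0.1]
opening: 0.0598
```

```bash
cat >> h.py <<'E'
def wcam(name):
    o=ctrl.get_obs();p,d=ctrl.snapshot('wrist');cv2.imwrite(f'pics/{name}.png',p);np.save(f'pics/{name}.npy',d)
    from scipy.spatial.transform import Rotation as R
    T=np.eye(4);T[:3,:3]=R.from_euler('xyz',o['orientation'],degrees=True).as_matrix();T[:3,3]=o['tool_pos']
    m=ctrl.camera_model('wrist');M=T@m['tool_from_camera'];v,u=np.indices(d.shape)
    P=np.stack([(u-m['cx'])/m['fx']*d,(v-m['cy'])/m['fy']*d,d,np.ones_like(d)],-1)
    return o,p,d,(P@M.T)[...,:3]
E
python3 - <<'E'
from h import *
o,p,d,C=wcam('w1');print(o['tool_pos'],o['orientation'],o['force'])
Q=C[d>0];S=Q[(np.hypot(Q[:,0]-.503,Q[:,1]+.35)<.05)]
for lo,hi in((.125,.156),(.143,.156),(.1,.114)):
    rect(S[(S[:,2]>lo)&(S[:,2]<hi)],str(lo))
E
```

```text
[ 0.49716022 -0.3366367   0.21872609] [-179.84220025   -0.23818264  120.86569516] [ 1.17540383 -0.11128909  0.14208223]
0.125 2696 [ 502.3 -352.9] [59.8 22.1] 31.7 z [0.1398 0.1479 0.1491]
0.143 2516 [ 502.4 -352.9] [59.7 22. ] 31.6 z [0.146  0.148  0.1491]
0.1 3332 [ 502.  -353.1] [69.2 55.8] 31.6 z [0.1049 0.1079 0.1092]
```

View pics/w1.png

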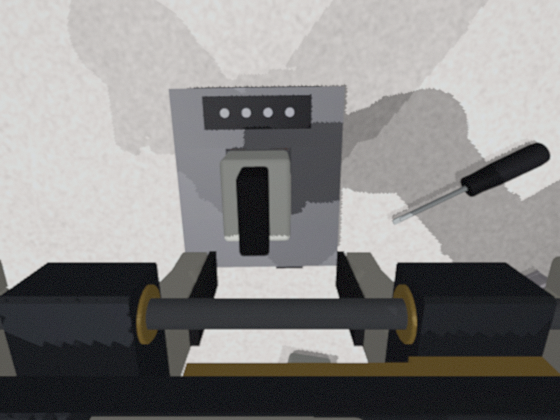

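The wrist view shows the rib at about (253,210), long axis vertical in the image and square to the jaws. The wrist depth puts it at (502.3, -352.9) mm. I'll align and descend around it.

Emit:
apply_moves --motion '[[[0.5,-1.5,0],0.6],[[0.5,-1.5,-2.5],0.6],[[0.5,-1.5,-5],0.6],[[0.5,-1.5,-7.5],0.6],[[0.5,-1.5,-9.6],0.6],[[0.5,-1.5,-9.6],0.6],[[0.5,-1.5,-9.6],0.6]]'

```text
clock: 3.4
tool_pos: [0.5049, -0.3511, 0.1269]
orientation: [180.0, 0.1, 121.7]
force: [0.4, -0.2, 1.5]
opening: 0.0602
```

```bash
python3 - <<'E'
from h import *
o=ctrl.get_obs();print(o['tool_pos'],o['orientation'],o['force'])
p,d=ctrl.snapshot('scene');cv2.imwrite('pics/s2.png',cv2.resize(p[60:200,110:260],None,fx=4,fy=4,interpolation=2))
E
```

```text
[ 0.50486947 -0.35110085  0.12685348] [1.79993773e+02 5.63744321e-02 1.21688873e+02] [ 0.37685089 -0.23389061  1.45180165]
```

View pics/s2.png

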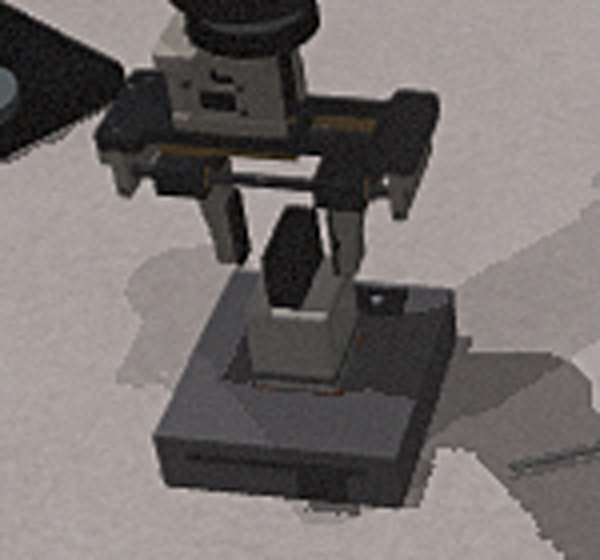

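Emit:
apply_moves --motion '[[[-0.2,-0.1,-0.3],0],[[-0.2,-0.1,-0.3],0],[[-0.2,-0.1,-0.3],0]]'

```text
clock: 3.75
tool_pos: [0.5022, -0.3525, 0.1233]
orientation: [180.0, 0.0, 121.6]
force: [0.8, -0.4, -1.2]
opening: 0.0598
```

Emit:
apply_moves --motion '[[[0,0,0],0],[[0,0,0],0],[[0,0,0],0],[[0,0,0],0],[[0,0,0],0],[[0,0,0],0]]' --hand 1.5

```text
clock: 4.35
tool_pos: [0.5022, -0.3525, 0.1225]
orientation: [180.0, 0.0, 121.6]
force: [0.1, -1.1, 0.1]
opening: 0.022
```

Emit:
apply_moves --motion '[[[-0.1,0.17,0.05],0],[[-0.2,0.34,0.1],0],[[-0.3,0.5,0.15],0],[[-0.42,0.68,0.2],0],[[-0.42,0.68,0.2],0]]'

```text
clock: 4.85
tool_pos: [0.4971, -0.345, 0.1227]
orientation: [-180.0, -0.1, 121.6]
force: [3.1, -3.3, -14.9]
opening: 0.022
```

```bash
cat >> h.py <<'E'
from scipy.spatial.transform import Rotation as R
def view(tag):
    o=ctrl.get_obs();f=o['force'];yd=np.array([-.524,.852]);xd=np.array([.852,.524])
    dp=o['tool_pos'][:2]-np.array([.5022,-.3525])
    print('t',round(o['clock'],2),'tcp',o['tool_pos'].round(4),'rel y %.1f x %.1f mm'%(dp@yd*1e3,dp@xd*1e3),'Fy %.1f Fx %.1f Fz %.1f'%(f[:2]@yd,f[:2]@xd,f[2]),'M',o['moment'].round(2),'op',round(o['opening'],4))
    ims=[]
    for n,b in(('scene',(90,195,140,240)),('side',(110,205,270,370))):
        p,d=ctrl.snapshot(n);a,e,c,g=b;ims.append(cv2.resize(p[a:e,c:g],(400,400),interpolation=2))
        C=cloud(n,d)[a:e,c:g].reshape(-1,3);Q=C[np.hypot(C[:,0]-.503,C[:,1]+.352)<.14]
        # dock top plane & white top
        q=Q-np.array([.5025,-.352,0]);l=np.stack([q[:,:2]@xd,q[:,:2]@yd,q[:,2]],1)
        m=(abs(l[:,2]-.047)<.015)&((abs(l[:,1])>.04)|(abs(l[:,0])>.045))&(abs(l[:,0])<.085)&(abs(l[:,1])<.075)
        A=np.c_[l[m,:2],np.ones(m.sum())];s=np.linalg.lstsq(A,l[m,2],rcond=None)[0]
        print(n,'dock tilt',s[:2].round(3),'z0 %.4f'%s[2],m.sum())
    cv2.imwrite(f'pics/{tag}.png',np.hstack(ims))
E
python3 -c "
from h import *
view('v1')"
```

```text
t 4.85 tcp [ 0.4971 -0.345   0.1227] rel y 9.1 x -0.5 mm Fy -4.4 Fx 0.9 Fz -14.9 M [-1.3  -1.35  0.03] op 0.022
scene dock tilt [-0.003  0.002] z0 0.0451 1285
side dock tilt [-0.005 -0.002] z0 0.0449 728
```

View pics/v1.png

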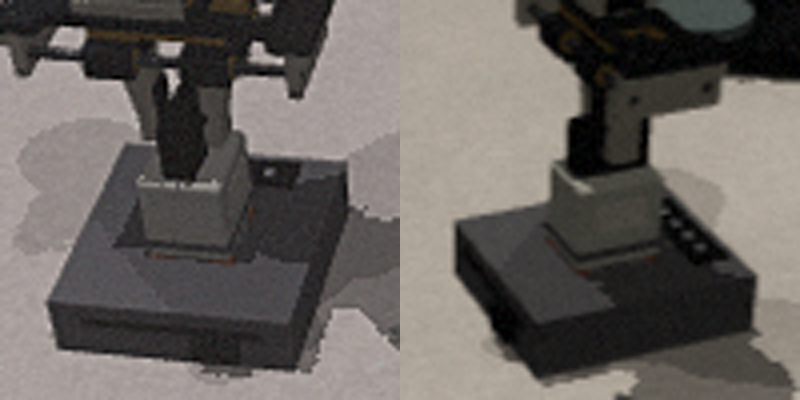

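```bash
cat >> h.py <<'E'
def meas():
    xd=np.array([.852,.524]);yd=np.array([-.524,.852])
    for n,b in(('scene',(90,200,130,245)),('side',(110,215,265,375))):
        p,d=ctrl.snapshot(n);a,e,c,g=b
        C=cloud(n,d)[a:e,c:g].reshape(-1,3);V=p[a:e,c:g].max(-1).reshape(-1).astype(int)
        q=C-np.array([.5025,-.352,0]);l=np.stack([q[:,:2]@xd,q[:,:2]@yd,q[:,2]],1)
        r=(abs(l[:,0])<.13)&(abs(l[:,1])<.13)
        l=l[r];V=V[r]
        m=(abs(l[:,2]-.045)<.006);rr=cv2.minAreaRect((l[m,:2]*1000).astype(np.float32))
        k=(l[:,2]>.06)&(l[:,2]<.125)&(abs(l[:,0])<.05)&(abs(l[:,1])<.05)&(V>60)
        w=l[k];t=w[w[:,2]>np.percentile(w[:,2],97)-.014]
        # top-face plane fit, robust
        A=np.c_[t[:,:2],np.ones(len(t))];ok=np.ones(len(t),bool)
        for _ in range(8):
            s=np.linalg.lstsq(A[ok],t[ok,2],rcond=None)[0];res=t[:,2]-A@s;ok=res>-.0025
        print(n,'dock c',np.round(rr[0],1),np.round(rr[1],0),'| top slope x,y',s[:2].round(3),'z0 %.4f'%s[2],ok.sum(), 'yrange',np.percentile(t[ok,1],[2,98]).round(4))
E
python3 -c "
from h import *
meas()"
```

```text
scene dock c [-0.3  9.7] [162. 188.] | top slope x,y [-0.009  0.008] z0 0.1092 151 yrange [-0.0158  0.0368]
side dock c [0.2 9.6] [167. 185.] | top slope x,y [ 0.018 -0.05 ] z0 0.1095 94 yrange [-0.0109  0.039 ]
```

Measured against its start, the dock slid about 9.5 mm and the pack did not lean. The deep grip resisted tilting, and the upward pull took weight off the dock. I'll slide the dock back, then regrip only the tip of the rib with less pull.

Emit:
apply_moves --motion '[[[0.16,-0.27,0],0],[[0.32,-0.54,0],0],[[0.5,-0.81,0],0],[[0.5,-0.81,0],0]]'

```text
clock: 5.45
tool_pos: [0.502, -0.3534, 0.1231]
orientation: [-179.9, -0.1, 121.6]
force: [1.2, -0.8, -24.4]
opening: 0.0217
```

```bash
python3 -c "
from h import *
view('v2');meas()"
```

```text
t 5.45 tcp [ 0.502  -0.3534  0.1231] rel y -0.7 x -0.7 mm Fy -1.3 Fx 0.6 Fz -24.4 M [-0.23 -0.41 -0.  ] op 0.0217
scene dock tilt [-0.003 -0.001] z0 0.0455 1331
side dock tilt [-0.008 -0.005] z0 0.0452 766
scene dock c [-0.2  0.7] [162. 186.] | top slope x,y [0.004 0.007] z0 0.1096 153 yrange [-0.0251  0.028 ]
side dock c [ 1.7 -1.2] [168. 185.] | top slope x,y [ 0.017 -0.174] z0 0.1131 71 yrange [0.     0.0303]
```

Emit:
apply_moves --motion '[[[0,0,-0.1],0],[[0,0,-0.15],0],[[0,0,-0.15],0]]'

```text
clock: 5.95
tool_pos: [0.5027, -0.3536, 0.123]
orientation: [-180.0, -0.0, 121.6]
force: [0.4, -0.3, -24.0]
opening: 0.022
```

Emit:
apply_moves --motion '[[[0,0,0],0],[[0,0,0],0],[[0,0,1.7],0],[[0,0,1.7],0]]' --hand 4

```text
clock: 6.35
tool_pos: [0.5063, -0.3556, 0.1455]
orientation: [179.7, 0.5, 121.7]
force: [0.4, -0.1, 0.5]
opening: 0.0396
```

```bash
python3 -c "
from h import *
view('v3');meas()"
```

```text
t 6.35 tcp [ 0.5063 -0.3556  0.1455] rel y -4.8 x 1.8 mm Fy -0.3 Fx 0.3 Fz 0.5 M [ 0.03 -0.21 -0.01] op 0.0396
scene dock tilt [-0.002  0.001] z0 0.0453 1328
side dock tilt [-0.006 -0.005] z0 0.0448 769
scene dock c [ 0.4 -0.4] [186. 161.] | top slope x,y [0.005 0.002] z0 0.1089 170 yrange [-0.0262  0.0273]
side dock c [1.  0.3] [170. 184.] | top slope x,y [-0.    -0.028] z0 0.1087 96 yrange [-0.0225  0.0288]
```

Emit:
apply_moves --motion '[[[0,0,0],0],[[0,0,0],0]]'

```text
clock: 6.75
tool_pos: [0.5027, -0.3537, 0.1398]
orientation: [-180.0, -0.0, 121.6]
force: [0.5, 0.3, 0.0]
opening: 0.0398
```

The arm is very stiff: at 24 N it was just holding the dock's weight, less than 1 mm off the table. After release the dock is back at its start within measurement error. Next I'll grip only the top ~8 mm of the rib, so it can hinge in the pads.

Emit:
apply_moves --motion '[[[0,0.1,0.15],0],[[0,0.1,0.15],0],[[0,0.1,0.15],0],[[0,0.1,0.15],0],[[0,0.1,0.15],0]]' --hand 1.5

```text
clock: 7.25
tool_pos: [0.5031, -0.3529, 0.1416]
orientation: [180.0, 0.0, 121.6]
force: [0.8, -2.8, -0.9]
opening: 0.0211
```

Emit:
apply_moves --motion '[[[-0.21,0.34,0.08],0],[[-0.42,0.68,0.16],0],[[-0.5,0.82,0.2],0]]'

```text
clock: 7.55
tool_pos: [0.4976, -0.3443, 0.1421]
orientation: [-180.0, -0.0, 121.6]
force: [1.5, -3.4, -11.2]
opening: 0.0217
```

```bash
python3 -c "
from h import *
view('v4');meas()"
```

```text
t 7.55 tcp [ 0.4976 -0.3443  0.1421] rel y 9.4 x 0.4 mm Fy -3.7 Fx -0.5 Fz -11.2 M [-1.36 -1.18 -0.07] op 0.0217
scene dock tilt [-0.001  0.002] z0 0.0452 1318
side dock tilt [-0.005 -0.004] z0 0.0448 746
scene dock c [0.3 7. ] [162. 186.] | top slope x,y [-0.005 -0.026] z0 0.1096 182 yrange [-0.0162  0.037 ]
side dock c [1.8 8.9] [168. 182.] | top slope x,y [ 0.012 -0.024] z0 0.1090 89 yrange [-0.013   0.0381]
```

View pics/v4.png

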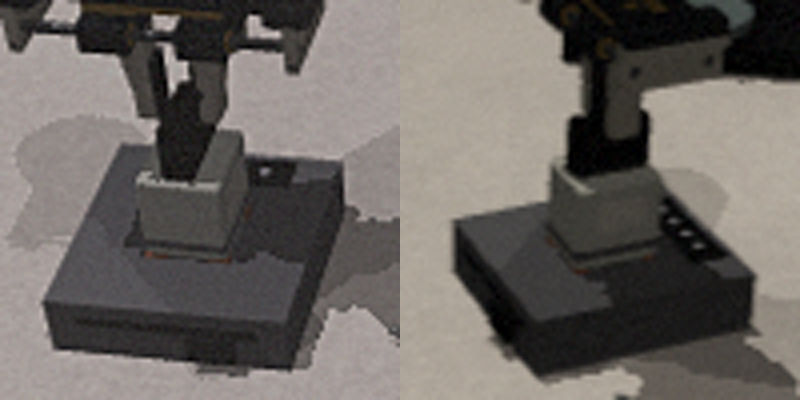

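Emit:
apply_moves --motion '[[[0.73,-1.19,0.0],0],[[0.73,-1.19,0.0],0]]'

```text
clock: 7.95
tool_pos: [0.5042, -0.3551, 0.1432]
orientation: [-179.9, -0.3, 121.6]
force: [-0.5, 6.1, -0.2]
opening: 0.021
```

```bash
python3 -c "
from h import *
view('v5');meas()"
```

```text
t 7.95 tcp [ 0.5042 -0.3551  0.1432] rel y -3.3 x 0.3 mm Fy 5.5 Fx 2.8 Fz -0.2 M [ 2.86  0.57 -0.14] op 0.021
scene dock tilt [-0.002  0.003] z0 0.0452 1288
side dock tilt [-0.005 -0.002] z0 0.0449 736
scene dock c [0.5 7.4] [162. 186.] | top slope x,y [-0.01   0.092] z0 0.1095 164 yrange [-0.0251  0.0284]
side dock c [2.1 5.7] [170. 184.] | top slope x,y [ 0.006 -0.244] z0 0.1163 66 yrange [0.0021 0.03  ]
```

View pics/v5.png

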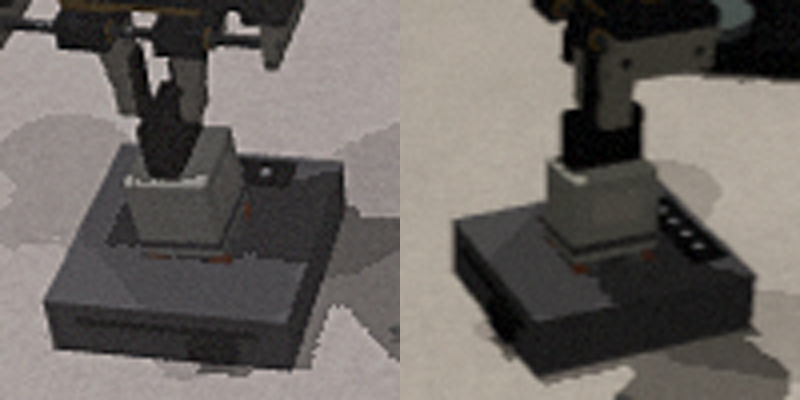

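The pack now leans about 0.09 rad towards -y while the dock stayed level, so a quick lateral stroke works because the dock's inertia holds it. Next stroke goes back with a small rise.

Emit:
apply_moves --motion '[[[-1.05,1.7,0.3],0],[[-1.05,1.7,0.3],0]]'

```text
clock: 8.35
tool_pos: [0.4938, -0.3385, 0.1465]
orientation: [-180.0, -0.1, 121.6]
force: [0.1, 1.5, -6.4]
opening: 0.0215
```

```bash
python3 -c "
from h import *
view('v6');meas()"
```

```text
t 8.35 tcp [ 0.4938 -0.3385  0.1465] rel y 16.3 x 0.2 mm Fy 1.2 Fx 0.9 Fz -6.4 M [ 0.59 -0.2  -0.03] op 0.0215
scene dock tilt [-0.001  0.002] z0 0.0451 1327
side dock tilt [-0.007 -0.002] z0 0.0449 741
scene dock c [1.  7.9] [187. 162.] | top slope x,y [-0.001 -0.065] z0 0.1124 176 yrange [-0.0114  0.041 ]
side dock c [1.5 8.9] [171. 184.] | top slope x,y [-0.    -0.076] z0 0.1119 103 yrange [-0.0047  0.043 ]
```

View pics/v6.png

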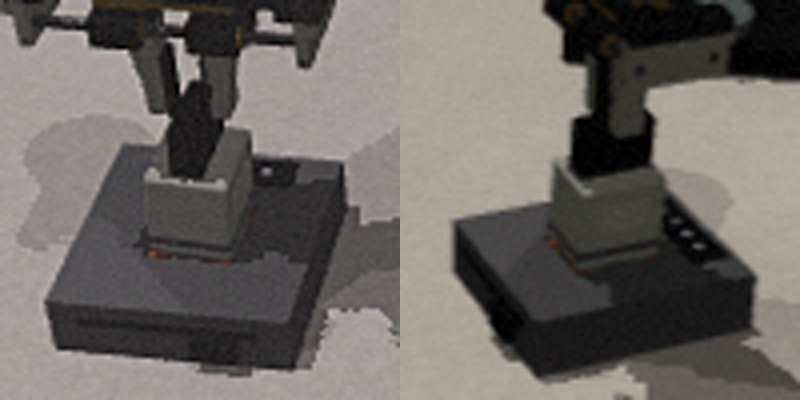

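Emit:
apply_moves --motion '[[[1.05,-1.7,0.4],0],[[1.05,-1.7,0.4],0]]'

```text
clock: 8.75
tool_pos: [0.5044, -0.3564, 0.1494]
orientation: [-179.9, -0.2, 121.6]
force: [-2.7, 3.9, -4.5]
opening: 0.0213
```

```bash
python3 -c "
from h import *
view('v7');meas()"
```

```text
t 8.75 tcp [ 0.5044 -0.3564  0.1494] rel y -4.5 x -0.1 mm Fy 4.7 Fx -0.2 Fz -4.5 M [ 1.8   0.78 -0.04] op 0.0213
scene dock tilt [-0.001  0.002] z0 0.0452 1284
side dock tilt [-0.005 -0.001] z0 0.0447 741
scene dock c [1.3 7.8] [184. 163.] | top slope x,y [-0.021  0.089] z0 0.1131 169 yrange [-0.0248  0.0278]
side dock c [0.5 7.4] [184. 168.] | top slope x,y [0.002 0.053] z0 0.1131 90 yrange [-0.0187  0.0303]
```

The pack is climbing but the pads have slipped up the rib, with only ~4 mm of overlap left. I'll regrip lower.

Emit:
apply_moves --motion '[[[0,0,0],0],[[0,0,0],0],[[0,0,-0.7],0],[[0,0,-0.7],0],[[0,0,-0.7],0]]' --hand 3.4

```text
clock: 9.45
tool_pos: [0.5053, -0.3565, 0.1438]
orientation: [180.0, 0.0, 121.6]
force: [-0.1, 0.1, 0.1]
opening: 0.0335
```

Emit:
apply_moves --motion '[[[0,0,0],0],[[0,0,0],0],[[0,0,0],0],[[0,0,0],0]]' --hand 1.5

```text
clock: 9.85
tool_pos: [0.5049, -0.3561, 0.1437]
orientation: [-180.0, -0.0, 121.6]
force: [-1.1, 2.4, 2.7]
opening: 0.0216
```

```bash
python3 -c "
from h import *
view('v8');meas()"
```

```text
t 9.85 tcp [ 0.5049 -0.3561  0.1437] rel y -4.5 x 0.4 mm Fy 2.6 Fx 0.3 Fz 2.7 M [1.2  0.47 0.05] op 0.0216
scene dock tilt [-0.003  0.002] z0 0.0453 1263
side dock tilt [-0.006 -0.   ] z0 0.0447 733
scene dock c [0.3 8.1] [186. 162.] | top slope x,y [-0.014  0.091] z0 0.1128 170 yrange [-0.0258  0.0275]
side dock c [1.8 8.1] [170. 184.] | top slope x,y [-0.001  0.088] z0 0.1124 93 yrange [-0.0238  0.0301]
```

View pics/v8.png

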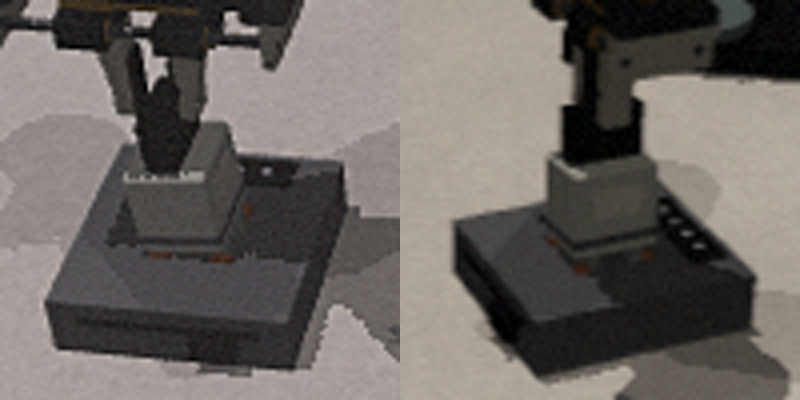

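Emit:
apply_moves --motion '[[[-1.05,1.7,0.4],0],[[-1.05,1.7,0.4],0]]'

```text
clock: 10.25
tool_pos: [0.4945, -0.3389, 0.1472]
orientation: [180.0, 0.0, 121.6]
force: [-0.2, 1.5, -3.7]
opening: 0.0215
```

```bash
python3 -c "
from h import *
view('v9');meas()"
```

```text
t 10.25 tcp [ 0.4945 -0.3389  0.1472] rel y 15.7 x 0.5 mm Fy 1.4 Fx 0.7 Fz -3.7 M [ 0.3  -0.37 -0.01] op 0.0215
scene dock tilt [-0.001  0.003] z0 0.0452 1318
side dock tilt [-0.004  0.002] z0 0.0449 735
scene dock c [0.7 8.6] [186. 162.] | top slope x,y [-0.015 -0.063] z0 0.1159 177 yrange [-0.0107  0.0416]
side dock c [2.  8.7] [168. 184.] | top slope x,y [-0.006 -0.052] z0 0.1147 101 yrange [-0.0087  0.0425]
```

Emit:
apply_moves --motion '[[[1.05,-1.7,0.3],0],[[1.05,-1.7,0.3],0]]'

```text
clock: 10.65
tool_pos: [0.5044, -0.3562, 0.1492]
orientation: [-179.9, -0.2, 121.5]
force: [-1.9, 5.1, -2.7]
opening: 0.0217
```

```bash
python3 -c "
from h import *
view('v10');meas()"
```

```text
t 10.65 tcp [ 0.5044 -0.3562  0.1492] rel y -4.3 x -0.1 mm Fy 5.4 Fx 1.0 Fz -2.7 M [2.09 0.66 0.  ] op 0.0217
scene dock tilt [-0.001  0.002] z0 0.0452 1256
side dock tilt [-0.005  0.001] z0 0.0448 739
scene dock c [-1.2  8.8] [189. 162.] | top slope x,y [0.003 0.105] z0 0.1150 166 yrange [-0.0241  0.0281]
side dock c [2.1 9.2] [169. 183.] | top slope x,y [0.001 0.041] z0 0.1157 84 yrange [-0.0168  0.029 ]
```

View pics/v10.png

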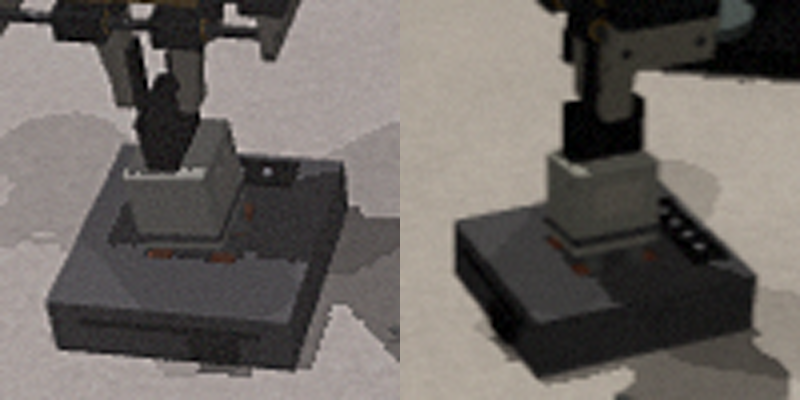

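Emit:
apply_moves --motion '[[[0,0,0],0],[[0,0,0],0],[[0,0,-0.8],0],[[0,0,-0.8],0],[[0,0,-0.8],0]]' --hand 3.4

```text
clock: 11.35
tool_pos: [0.5051, -0.3565, 0.1426]
orientation: [-180.0, 0.0, 121.6]
force: [0.6, -0.5, 0.3]
opening: 0.0342
```

Emit:
apply_moves --motion '[[[0,0,0],0],[[0,0,0],0],[[0,0,0],0],[[0,0,0],0]]' --hand 1.5

```text
clock: 11.75
tool_pos: [0.5048, -0.356, 0.1427]
orientation: [-180.0, -0.0, 121.6]
force: [-1.8, 4.2, 3.7]
opening: 0.0219
```

Emit:
apply_moves --motion '[[[-1.15,1.87,0.5],0],[[-1.15,1.87,0.5],0]]'

```text
clock: 11.95
tool_pos: [0.4927, -0.3365, 0.147]
orientation: [180.0, -0.1, 121.6]
force: [0.1, 3.1, -4.8]
opening: 0.0217
```

```bash
python3 -c "
from h import *
view('v11');meas()"
```

```text
t 11.95 tcp [ 0.4927 -0.3365  0.147 ] rel y 18.6 x 0.3 mm Fy 2.6 Fx 1.7 Fz -4.8 M [ 1.08 -0.08  0.  ] op 0.0217
scene dock tilt [-0.001  0.003] z0 0.0452 1261
side dock tilt [-0.006  0.005] z0 0.0451 728
scene dock c [ 0.2 12.1] [187. 164.] | top slope x,y [ 0.007 -0.062] z0 0.1185 177 yrange [-0.0086  0.044 ]
side dock c [-0.2 10.8] [186. 170.] | top slope x,y [-0.012 -0.064] z0 0.1180 100 yrange [-0.0052  0.0462]
```

Emit:
apply_moves --motion '[[[1.26,-2.05,0.45],0],[[1.26,-2.05,0.45],0]]'

```text
clock: 12.35
tool_pos: [0.506, -0.3589, 0.1504]
orientation: [-179.9, -0.2, 121.5]
force: [-0.4, 0.0, -8.4]
opening: 0.0217
```

```bash
python3 -c "
from h import *
view('v12');meas()"
```

```text
t 12.35 tcp [ 0.506  -0.3589  0.1504] rel y -7.4 x -0.1 mm Fy 0.3 Fx -0.3 Fz -8.4 M [0.75 0.32 0.07] op 0.0217
scene dock tilt [-0.004  0.001] z0 0.0452 1245
side dock tilt [-0.005 -0.003] z0 0.0449 729
scene dock c [0.4 9.3] [185. 163.] | top slope x,y [0.006 0.107] z0 0.1195 166 yrange [-0.0265  0.0259]
side dock c [0.9 9.8] [165. 183.] | top slope x,y [-0.013  0.078] z0 0.1197 82 yrange [-0.0205  0.0291]
```

Emit:
apply_moves --motion '[[[-1.1,1.79,0.4],0],[[-1.1,1.79,0.4],0]]'

```text
clock: 12.75
tool_pos: [0.494, -0.339, 0.1556]
orientation: [-180.0, -0.1, 121.6]
force: [0.8, 1.1, -11.4]
opening: 0.0212
```

```bash
python3 -c "
from h import *
view('v13');meas()"
```

```text
t 12.75 tcp [ 0.494  -0.339   0.1556] rel y 15.8 x 0.1 mm Fy 0.5 Fx 1.3 Fz -11.4 M [ 0.51 -0.15  0.06] op 0.0212
scene dock tilt [-0.003  0.002] z0 0.0452 1234
side dock tilt [-0.004  0.001] z0 0.0449 703
scene dock c [-0.1 12. ] [189. 162.] | top slope x,y [ 0.006 -0.014] z0 0.1223 175 yrange [-0.0116  0.0426]
side dock c [ 1.3 11. ] [183. 169.] | top slope x,y [-0.003 -0.031] z0 0.1221 100 yrange [-0.0103  0.0435]
```

View pics/v13.png

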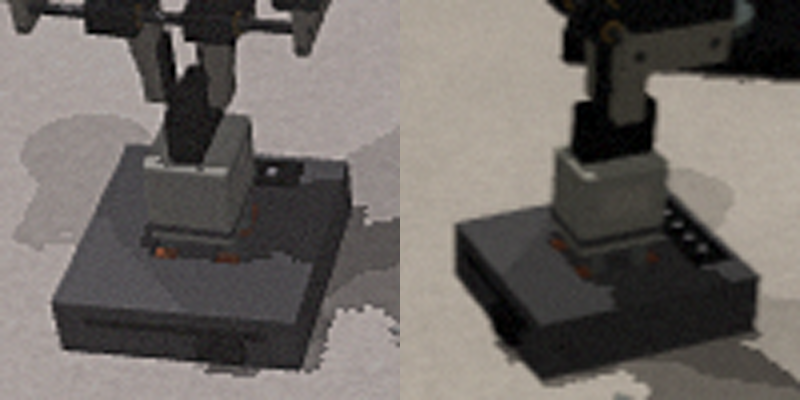

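Emit:
apply_moves --motion '[[[0,0,0],0],[[0,0,0],0],[[0,0,-0.8],0],[[0,0,-0.8],0],[[0,0,-0.8],0]]' --hand 3.4

```text
clock: 13.45
tool_pos: [0.4955, -0.3406, 0.1483]
orientation: [180.0, 0.0, 121.6]
force: [0.6, -0.6, -0.4]
opening: 0.0337
```

Emit:
apply_moves --motion '[[[0,0,0],0],[[0,0,0],0],[[0,0,0],0],[[0,0,0],0]]' --hand 1.5

```text
clock: 13.85
tool_pos: [0.4951, -0.3401, 0.1482]
orientation: [180.0, -0.0, 121.6]
force: [-1.7, 2.5, 2.2]
opening: 0.0219
```

Emit:
apply_moves --motion '[[[1.2,-1.96,0.5],0],[[1.2,-1.96,0.5],0]]'

```text
clock: 14.05
tool_pos: [0.5062, -0.3595, 0.151]
orientation: [-179.9, -0.2, 121.5]
force: [-0.2, 2.6, -6.1]
opening: 0.0224
```

```bash
python3 -c "
from h import *
view('v14');meas()"
```

```text
t 14.05 tcp [ 0.5062 -0.3595  0.151 ] rel y -8.0 x -0.2 mm Fy 2.3 Fx 1.2 Fz -6.1 M [1.57 0.54 0.04] op 0.0224
scene dock tilt [-0.002  0.002] z0 0.0452 1260
side dock tilt [-0.006 -0.001] z0 0.0448 743
scene dock c [-1.4  8.1] [188. 163.] | top slope x,y [-0.024  0.038] z0 0.1229 99 yrange [-0.0287  0.0256]
side dock c [0.7 8.2] [168. 186.] | top slope x,y [-0.034 -0.005] z0 0.1237 62 yrange [-0.0231  0.0268]
```

Emit:
apply_moves --motion '[[[-1.1,1.79,0.4],0],[[-1.1,1.79,0.4],0]]'

```text
clock: 14.45
tool_pos: [0.4946, -0.3403, 0.1559]
orientation: [-180.0, -0.1, 121.6]
force: [-1.1, 2.8, -16.2]
opening: 0.0218
```

```bash
python3 -c "
from h import *
view('v15');meas()"
```

```text
t 14.45 tcp [ 0.4946 -0.3403  0.1559] rel y 14.4 x -0.1 mm Fy 3.0 Fx 0.5 Fz -16.2 M [1.23 0.25 0.05] op 0.0218
scene dock tilt [-0.002  0.002] z0 0.0452 1217
side dock tilt [-0.005  0.   ] z0 0.0448 710
scene dock c [-0.6 12.6] [187. 162.] | top slope x,y [-0.018  0.042] z0 0.1221 53 yrange [-0.0118  0.0417]
side dock c [1.2 9.5] [185. 171.] | top slope x,y [-0.007 -0.032] z0 0.1246 45 yrange [-0.0099  0.0422]
```

View pics/v15.png

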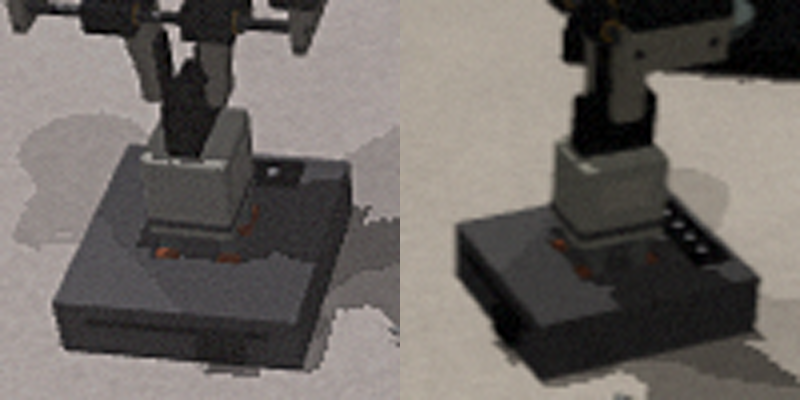

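```bash
sed -i 's/l\[:,2\]<.125/l[:,2]<.15/' h.py
```

Emit:
apply_moves --motion '[[[1.2,-1.96,0.3],0],[[1.2,-1.96,0.3],0]]'

```text
clock: 14.85
tool_pos: [0.5099, -0.3633, 0.1612]
orientation: [180.0, 0.1, 121.6]
force: [-1.5, 3.7, 0.3]
opening: 0.0222
```

```bash
python3 -c "
from h import *
view('v16');meas()"
```

```text
t 14.85 tcp [ 0.5099 -0.3633  0.1612] rel y -13.3 x 0.9 mm Fy 3.9 Fx 0.7 Fz 0.3 M [ 2.01  0.69 -0.01] op 0.0222
scene dock tilt [-0.003  0.   ] z0 0.0452 1165
side dock tilt [-0.005 -0.001] z0 0.0448 744
scene dock c [ 0.3 13. ] [186. 162.] | top slope x,y [0.025 0.146] z0 0.1321 158 yrange [-0.0308  0.0225]
side dock c [ 0.1 11.4] [168. 186.] | top slope x,y [ 0.094 -0.261] z0 0.1375 58 yrange [-0.011   0.0246]
```

View pics/v16.png

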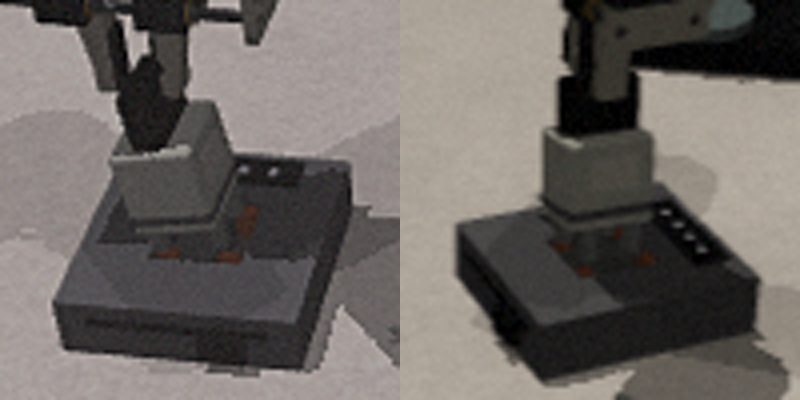

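The pack has risen about 23 mm and leans 0.146 rad to -y, with prongs visible around (600,245), so it is nearly out. One more stroke back, then lift.

Emit:
apply_moves --motion '[[[-0.8,1.3,0.6],0],[[-0.8,1.3,0.8],0]]'

```text
clock: 15.25
tool_pos: [0.4998, -0.3476, 0.1695]
orientation: [179.9, 0.1, 121.6]
force: [0.5, -0.1, -2.9]
opening: 0.0219
```

```bash
python3 -c "
from h import *
view('v17');meas()"
```

```text
t 15.25 tcp [ 0.4998 -0.3476  0.1695] rel y 5.4 x 0.5 mm Fy -0.3 Fx 0.3 Fz -2.9 M [ 0.09 -0.19  0.01] op 0.0219
scene dock tilt [-0.003  0.005] z0 0.0454 1200
side dock tilt [-0.005 -0.001] z0 0.0451 727
scene dock c [-0.2 13. ] [188. 162.] | top slope x,y [0.001 0.145] z0 0.1377 160 yrange [-0.0146  0.0374]
side dock c [ 1.2 12.3] [183. 170.] | top slope x,y [-0.021 -0.132] z0 0.1446 77 yrange [0.005 0.04 ]
```

View pics/v17.png

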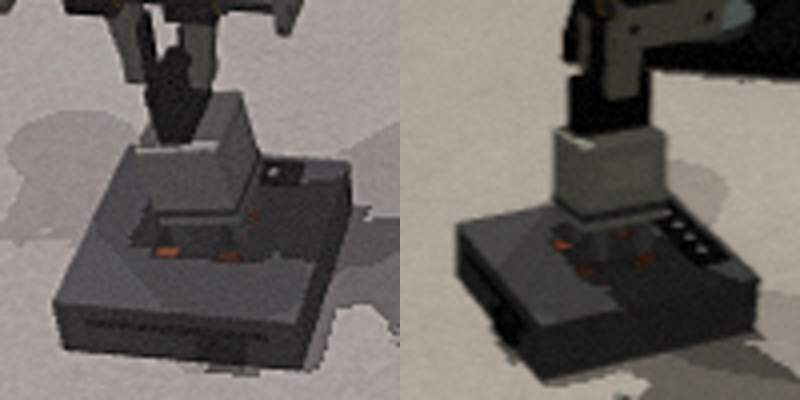

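The pack is free: Fz is -2.9 N, about its own weight, and the dock is level at about 12 mm from its start. It hangs ~0.14 rad tilted in the pads. I'll lift it straight up.

Emit:
apply_moves --motion '[[[0,0,1.5],0],[[0,0,3],0],[[0,0,5],0],[[0,0,7],0],[[0,0,9],0],[[0,0,11],0],[[0,0,12],0],[[0,0,12],0]]'

```text
clock: 16.25
tool_pos: [0.5008, -0.3489, 0.2894]
orientation: [179.9, 0.1, 121.6]
force: [-0.1, 0.5, -4.2]
opening: 0.0221
```

```bash
python3 -c "
from h import *
o,p,d,C=wcam('w2');print(o['tool_pos'],o['force'])
p,d=ctrl.snapshot('side');cv2.imwrite('pics/sd3.png',p)
"
```

```text
[ 0.5007993  -0.34891467  0.28937979] [-0.13557892  0.45646445 -4.17953616]
```

View pics/w2.png

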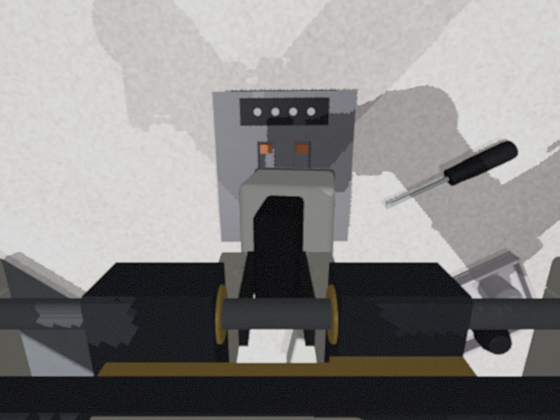

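View pics/sd3.png

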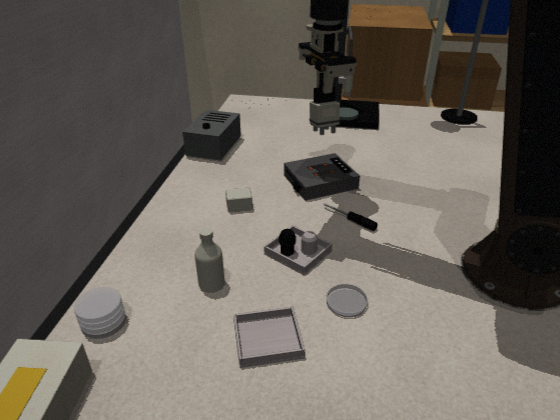

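Emit:
apply_moves --motion '[[[0.4,2,0],0],[[1,5,0],-1],[[1.8,8.5,0],-2],[[2.6,12,0],-3],[[3.4,15.5,0],-4],[[4,19,0],-5],[[4.5,22.5,0],-6],[[5,26,0],-6],[[5.4,29.5,0],-6],[[5.7,33,0],-6]]'

```text
clock: 17.35
tool_pos: [0.5567, -0.0172, 0.2865]
orientation: [-179.9, -0.0, 115.6]
force: [0.3, -0.1, -3.3]
opening: 0.0215
```

Emit:
apply_moves --motion '[[[0,3.5,0],-1],[[-0.2,7,0],-2],[[-0.4,10.5,0],-3],[[-0.7,14,0],-4],[[-1,17.5,0],-5],[[-1.3,21,0],-5.6],[[-1.6,24.5,0],-5.6],[[-2,28,0],-5.6],[[-2.2,30.5,0],-5.6],[[-2.3,31.5,0],-5.6]]'

```text
clock: 18.35
tool_pos: [0.5334, 0.2984, 0.286]
orientation: [-179.9, 0.0, 110.1]
force: [0.9, -0.2, -3.7]
opening: 0.0217
```

Emit:
apply_moves --motion '[[[0,0,0],0],[[0,0,0],0]]'

```text
clock: 18.55
tool_pos: [0.5339, 0.2958, 0.2871]
orientation: [-179.9, 0.0, 110.0]
force: [0.6, 0.5, -3.6]
opening: 0.0218
```

```bash
python3 -c "
from h import *
o=ctrl.get_obs();print(o['tool_pos'],o['orientation'],o['force'],o['opening'])
for n in('scene','side'):
    p,d=ctrl.snapshot(n);cv2.imwrite(f'pics/{n}4.png',p);np.save(f'pics/{n}4.npy',d)
    C=cloud(n,d)[d>0];l=C[(np.hypot(C[:,0]-.535,C[:,1]-.297)<.07)&(C[:,2]<.275)&(C[:,2]>.1)]
    print(n,np.percentile(l[:,2],[1,5,50,95]))
    k=l[(l[:,2]>.18)&(l[:,2]<.24)];rect(k,'body')
"
```

```text
[0.53392983 0.29583291 0.28709136] [-1.79907372e+02  4.57370492e-02  1.10008226e+02] [ 0.59747181  0.53258029 -3.59809297] 0.021778058892369286
scene [0.17514853 0.19872641 0.24857163 0.26261978]
body 602 [555.1 307. ] [73.5 37.6] 82.8 z [0.1974 0.2188 0.238 ]
side [0.17811315 0.19053569 0.24047358 0.26956694]
body 1014 [535.4 326.4] [44.6 88. ] 76.1 z [0.1875 0.2172 0.2376]
```

View pics/scene4.png

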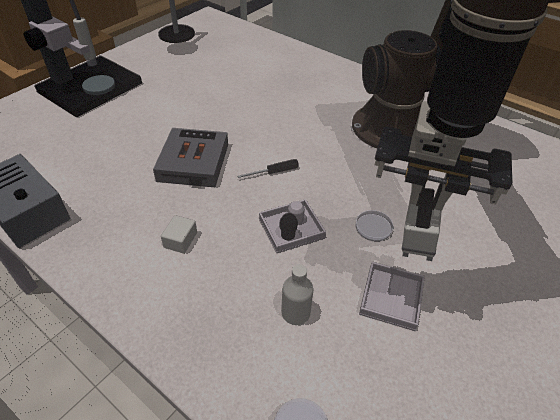

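View pics/side4.png

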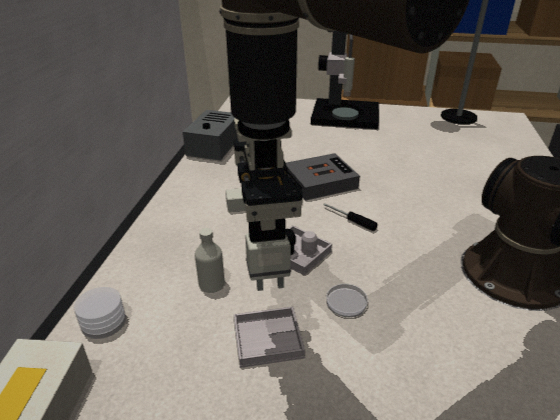

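```bash
cat > g.py <<'E'
from h import *
def pose(n,d,p,c,zlo,zhi):
    a=np.radians(20);xd=np.array([np.cos(a),np.sin(a)]);yd=np.array([-xd[1],xd[0]])
    C=cloud(n,d);q=C-np.array([c[0],c[1],0]);l=np.stack([q[...,:2]@xd,q[...,:2]@yd,q[...,2]],-1)
    m=(abs(l[...,0])<.06)&(abs(l[...,1])<.06)&(l[...,2]>zlo)&(l[...,2]<zhi)&(d>0)&(p.max(-1)>90)
    w=l[m];print(n,len(w),'x',np.percentile(w[:,0],[1,99]).round(3),'y',np.percentile(w[:,1],[1,99]).round(3),'z',np.percentile(w[:,2],[1,50,99]).round(3))
    rng=np.random.default_rng(0);best=0
    # normals: RANSAC near-horizontal plane
    for _ in range(800):
        A=w[rng.choice(len(w),3,False)];nn=np.cross(A[1]-A[0],A[2]-A[0]);L=np.linalg.norm(nn)
        if L<1e-7: continue
        nn/=L*np.sign(nn[2]+1e-12)
        if nn[2]<.95: continue
        ok=abs((w-A[0])@nn)<.0018
        if ok.sum()>best:best=ok.sum();B=ok;N=nn
    t=w[B];s=np.linalg.lstsq(np.c_[t[:,:2],np.ones(len(t))],t[:,2],rcond=None)[0]
    print('  plane n',best,'slopes',s.round(4),'x',np.percentile(t[:,0],[1,99]).round(3),'y',np.percentile(t[:,1],[1,99]).round(3))
E
python3 -c "
from g import *
for n in('scene','side'): pose(n,np.load(f'pics/{n}4.npy'),cv2.imread(f'pics/{n}4.png'),(.5339,.2958),.17,.275)
"
```

```text
scene 324 x [-0.022  0.034] y [-0.021  0.036] z [0.193 0.257 0.262]
  plane n 228 slopes [-0.0117  0.1303  0.2562] x [-0.021  0.034] y [-0.021  0.032]
side 320 x [-0.031  0.036] y [-0.017  0.041] z [0.176 0.257 0.268]
  plane n 176 slopes [0.0053 0.1424 0.2557] x [-0.032  0.035] y [-0.02   0.032]
```

Emit:
apply_moves --motion '[[[0.3,-0.6,-2],0],[[0.6,-1.2,-5],0],[[0.6,-1.2,-8],0],[[0.6,-1.2,-11],0],[[0.6,-1.2,-13],0],[[0.6,-1.2,-14.5],0],[[0.6,-1.2,-15.2],0],[[0.6,-1.2,-15.5],0],[[0.6,-1.2,-15.5],0],[[0.6,-1.2,-15.5],0]]'

```text
clock: 19.65
tool_pos: [0.5407, 0.2847, 0.1341]
orientation: [179.9, -0.0, 110.0]
force: [1.1, -0.3, -2.0]
opening: 0.0221
```

```bash
cat >> g.py <<'E'
def look(tag,zlo,zhi):
    o=ctrl.get_obs();print(o['tool_pos'],o['force'],o['opening'])
    ims=[]
    for n,b in(('scene',(220,350,330,460)),('side',(220,380,190,350))):
        p,d=ctrl.snapshot(n);pose(n,d,p,(.5355,.297),zlo,zhi);ims.append(cv2.resize(p[b[0]:b[1],b[2]:b[3]],(400,400),interpolation=2))
    cv2.imwrite(f'pics/{tag}.png',np.hstack(ims))
E
python3 -c "
from g import *
look('p1',.035,.12)"
```

```text
[0.54072779 0.28465493 0.1340964 ] [ 1.05841264 -0.34524588 -2.02105048] 0.02213328244511811
scene 560 x [-0.015  0.037] y [-0.034  0.023] z [0.045 0.1   0.109]
  plane n 229 slopes [0.001  0.1453 0.105 ] x [-0.015  0.036] y [-0.034  0.019]
side 902 x [-0.031  0.037] y [-0.026  0.027] z [0.047 0.092 0.108]
  plane n 249 slopes [-0.0037  0.1096  0.1044] x [-0.032  0.035] y [-0.027  0.021]
```

View pics/p1.png

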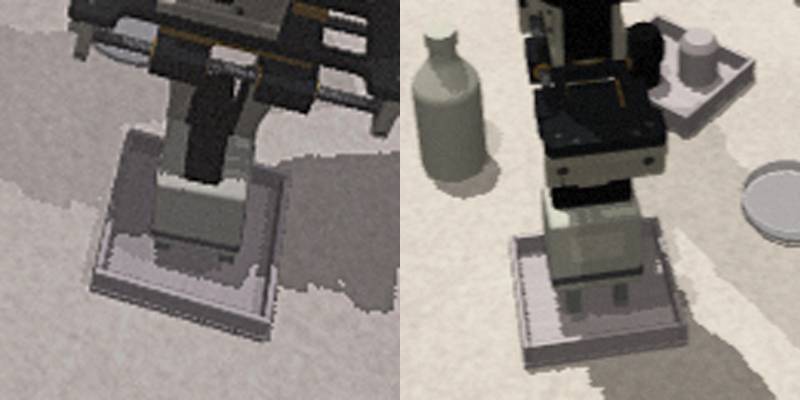

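Emit:
apply_moves --motion '[[[0,0,-0.1],0],[[0,0,-0.2],0],[[0,0,-0.3],0],[[0,0,-0.4],0],[[0,0,-0.5],0],[[0,0,-0.5],0],[[0,0,-0.5],0]]'

```text
clock: 20.45
tool_pos: [0.5402, 0.2844, 0.128]
orientation: [-180.0, 0.0, 110.0]
force: [-0.1, -0.4, -3.7]
opening: 0.0222
```

Emit:
apply_moves --motion '[[[0,0,-0.05],0],[[0,0,-0.1],0],[[0,0,-0.15],0],[[0,0,-0.2],0],[[0,0,-0.2],0]]'

```text
clock: 20.95
tool_pos: [0.5402, 0.2844, 0.126]
orientation: [-180.0, 0.0, 110.0]
force: [0.6, 0.6, -3.1]
opening: 0.022
```

Emit:
apply_moves --motion '[[[0,0,-0.05],0],[[0,0,-0.1],0],[[0,0,-0.15],0],[[0,0,-0.2],0],[[0,0,-0.2],0]]'

```text
clock: 21.45
tool_pos: [0.5405, 0.2846, 0.1243]
orientation: [180.0, -0.0, 110.0]
force: [0.2, -0.4, -1.6]
opening: 0.0223
```

```bash
python3 -c "
from g import *
look('p2',.035,.12)"
```

```text
[0.54045077 0.28463159 0.12433155] [ 0.21511139 -0.3851825  -1.61934908] 0.022341603951290687
scene 517 x [-0.016  0.036] y [-0.034  0.022] z [0.036 0.091 0.099]
  plane n 227 slopes [-0.0134  0.1272  0.0954] x [-0.014  0.035] y [-0.033  0.019]
side 936 x [-0.032  0.036] y [-0.022  0.027] z [0.038 0.083 0.098]
  plane n 236 slopes [0.0119 0.1556 0.094 ] x [-0.033  0.035] y [-0.028  0.02 ]
```

Emit:
apply_moves --motion '[[[0,0,-0.05],0],[[0,0,-0.1],0],[[0,0,-0.15],0],[[0,0,-0.15],0]]'

```text
clock: 21.95
tool_pos: [0.5412, 0.2851, 0.124]
orientation: [179.8, -0.0, 110.0]
force: [0.6, 0.5, 6.9]
opening: 0.022
```

Emit:
apply_moves --motion '[[[0,0,-0.05],0],[[0,0,-0.1],0],[[0,0,-0.15],0],[[0,0,-0.15],0]]'

```text
clock: 22.35
tool_pos: [0.5419, 0.2855, 0.1238]
orientation: [179.7, -0.0, 110.1]
force: [-1.8, 0.2, 12.8]
opening: 0.0219
```

```bash
python3 -c "
from g import *
look('p3',.035,.12)"
```

```text
[0.5418644  0.28551942 0.12377419] [-1.7721232   0.24860606 12.75178737] 0.02190411372243833
scene 454 x [-0.014  0.037] y [-0.034  0.023] z [0.039 0.091 0.098]
  plane n 225 slopes [-0.0007  0.1362  0.0946] x [-0.015  0.036] y [-0.034  0.019]
side 938 x [-0.031  0.037] y [-0.025  0.027] z [0.038 0.082 0.098]
  plane n 257 slopes [-0.0022  0.1404  0.0936] x [-0.032  0.036] y [-0.028  0.02 ]
```

Emit:
apply_moves --motion '[[[-0.08,0.23,0],0],[[-0.17,0.47,0],0],[[-0.25,0.7,0],0],[[-0.34,0.94,0],0],[[-0.42,1.17,0],0],[[-0.42,1.17,0],0]]'

```text
clock: 23.05
tool_pos: [0.5364, 0.2965, 0.1215]
orientation: [179.9, 0.0, 110.0]
force: [1.2, -1.1, 4.4]
opening: 0.0218
```

```bash
python3 -c "
from g import *
look('p4',.035,.12)"
```

```text
[0.53640684 0.29647098 0.12147749] [ 1.16608372 -1.05370705  4.40280232] 0.02178876138040693
scene 483 x [-0.015  0.036] y [-0.027  0.028] z [0.04  0.091 0.095]
  plane n 229 slopes [-0.0112  0.0425  0.0923] x [-0.014  0.035] y [-0.025  0.028]
side 901 x [-0.032  0.036] y [-0.02   0.031] z [0.04  0.081 0.094]
  plane n 256 slopes [-0.0211  0.0026  0.0914] x [-0.032  0.035] y [-0.019  0.029]
```

View pics/p4.png

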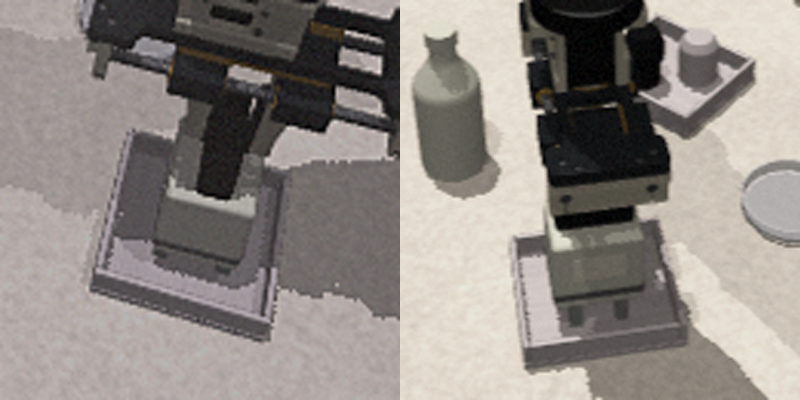

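Emit:
apply_moves --motion '[[[-0.06,0.15,0],0],[[-0.12,0.3,0],0],[[-0.12,0.3,0],0]]'

```text
clock: 23.45
tool_pos: [0.5348, 0.2992, 0.121]
orientation: [-180.0, 0.0, 110.0]
force: [1.9, -1.9, 3.8]
opening: 0.0215
```

```bash
python3 -c "
from g import *
look('p5',.035,.12)"
```

```text
[0.53482395 0.29919232 0.12103097] [ 1.87217683 -1.88981571  3.7872382 ] 0.021462448573642413
scene 490 x [-0.017  0.036] y [-0.024  0.031] z [0.045 0.09  0.094]
  plane n 233 slopes [0.0144 0.0155 0.0915] x [-0.023  0.035] y [-0.023  0.03 ]
side 885 x [-0.033  0.036] y [-0.017  0.033] z [0.041 0.081 0.093]
  plane n 260 slopes [0.0273 0.0442 0.09  ] x [-0.034  0.035] y [-0.018  0.031]
```

Nearly upright (about 0.02–0.04 rad) and bearing on the tray floor. I'll release and back off upwards.

Emit:
apply_moves --motion '[[[0,0,0],0],[[0,0,0],0],[[0,0,0],0],[[0,0,0],0]]' --hand 4.5

```text
clock: 23.95
tool_pos: [0.5345, 0.2991, 0.1207]
orientation: [-180.0, -0.0, 110.0]
force: [0.3, -0.0, -0.0]
opening: 0.0437
```

Emit:
apply_moves --motion '[[[0,0,1],0],[[0,0,3],0],[[0,0,6],0],[[0,0,10],0],[[0,0,14],0],[[0,0,14],0]]'

```text
clock: 24.55
tool_pos: [0.5373, 0.3006, 0.2686]
orientation: [179.4, -0.2, 110.0]
force: [0.5, 0.3, -0.1]
opening: 0.0448
```

```bash
python3 -c "
from g import *
look('p6',.035,.12)
meas()
for n in('scene','side'):
    p,d=ctrl.snapshot(n);cv2.imwrite(f'pics/{n}9.png',p)
    C=cloud(n,d);D=cloud(n,np.load(f'pics/{n}0.npy'))
    for k,(c,r) in dict(dock=((.500,-.345),.14),rib=((.5355,.297),.05)).items():
        S=C[(np.hypot(C[...,0]-c[0],C[...,1]-c[1])<r)]
        rect(S[(S[:,2]>(.04 if k=='dock' else .1))&(S[:,2]<(.05 if k=='dock' else .15))],n+k)
"
```

```text
[0.53725152 0.30064363 0.26858122] [ 0.51664705  0.33778974 -0.0674565 ] 0.04484535941276197
scene 382 x [-0.033  0.036] y [-0.024  0.031] z [0.061 0.091 0.094]
  plane n 298 slopes [-0.0057  0.0001  0.0913] x [-0.033  0.036] y [-0.023  0.031]
side 359 x [-0.031  0.037] y [-0.02   0.032] z [0.04  0.09  0.104]
  plane n 220 slopes [0.0179 0.014  0.0897] x [-0.03   0.036] y [-0.02   0.031]Traceback (most recent call last):
  File "<string>", line 4, in <module>
    meas()
    ~~~~^^
  File "h.py", line 41, in meas
    w=l[k];t=w[w[:,2]>np.percentile(w[:,2],97)-.014]
                      ~~~~~~~~~~~~~^^^^^^^^^^^
    return _quantile_unchecked(
        a, q, axis, out, overwrite_input, method, keepdims, weights)
    return _ureduce(a,
                    func=_quantile_ureduce_func,
    ...<5 lines>...
                    overwrite_input=overwrite_input,
                    method=method)
    r = func(a, **kwargs)
    result = _quantile(arr,
                       quantiles=q,
    ...<2 lines>...
                       out=out,
                       weights=wgt)
    slices_having_nans = np.isnan(arr[-1, ...])
                                  ~~~^^^^^^^^^
IndexError: index -1 is out of bounds for axis 0 with size 0
```

View pics/p6.png

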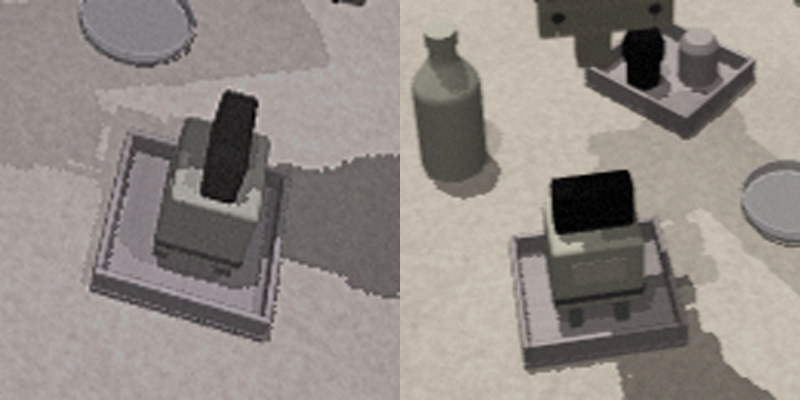

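Emit:
apply_moves --motion '[[[0,0,0],0],[[0,0,0],0],[[0,0,0],0],[[0,0,0],0],[[0,0,0],0]]'

```text
clock: 25.2
tool_pos: [0.5348, 0.2991, 0.2608]
orientation: [-180.0, 0.0, 110.0]
force: [-0.5, -0.6, 0.4]
opening: 0.045
```

```bash
python3 -c "
from g import *
look('p7',.035,.12)
for n in('scene','side'):
    p,d=ctrl.snapshot(n);C=cloud(n,d);cv2.imwrite(f'pics/{n}9.png',p)
    S=C[np.hypot(C[...,0]-.497,C[...,1]+.34)<.14];rect(S[(S[:,2]>.04)&(S[:,2]<.05)],n+'dock')
    S=C[np.hypot(C[...,0]-.7105,C[...,1]+.162)<.06];rect(S[(S[:,2]>.015)],n+'spare')
print(ctrl.close_job())
"
```

```text
[0.53475958 0.29913334 0.26077104] [-0.52168108 -0.57678472  0.44218076] 0.04503805393696562
scene 382 x [-0.034  0.035] y [-0.024  0.031] z [0.046 0.091 0.095]
  plane n 274 slopes [-0.0144 -0.0027  0.0913] x [-0.032  0.035] y [-0.022  0.031]
side 364 x [-0.03   0.037] y [-0.019  0.033] z [0.04  0.09  0.107]
  plane n 224 slopes [0.0122 0.0144 0.09  ] x [-0.031  0.036] y [-0.019  0.031]
scenedock 2512 [ 495.  -341.3] [189.7 161.8] 31.9 z [0.042  0.045  0.0477]
scenespare 848 [ 710.3 -162.2] [71.8 56.9] 21.1 z [0.0203 0.0442 0.0473]
sidedock 1552 [ 495.5 -339.8] [184.7 173.3] 31.9 z [0.0415 0.0444 0.047 ]
sidespare 293 [ 712. -160.] [66.1 59.8] 20.1 z [0.0183 0.0423 0.0462]
the job is handed in; nothing more can be done
None
```

I rocked the pack free of the dock with quick side-to-side strokes, stood it upright on its prongs in the empty tray, and handed the job in at about 25.5 s of the 67 s. No verdict was reported.

**How it went:** My first two slow leans did not work. They dragged the dock about 8–9 mm each time, and during the first, with a deep grip, the dock was briefly lifted by less than 1 mm. I then gripped only the top of the rib, regripping as the pack climbed, and it came out without the dock leaving the table or tipping visibly. It hung about 0.14 rad tilted in the pads, so I set it down on one edge and rocked it upright before letting go.

**Last checks before handing in:**
- **Pack:** it stands within about 0.02 rad of upright. Its centre is about 2 mm (x) and 5 mm (y) from the tray's middle. The body's top is at 0.090–0.091 m, which fits the prongs resting on the tray floor. The gripper is clear and open.
- **Dock:** it is level and about 13 mm from where it started, inside the 30 mm limit.
- **Bystanders:** the spare pack reads within about 2 mm of its start position. I did not measure the others at the end. In the last picture I viewed, the used tray, its lenses, the bottle and the dish looked undisturbed.

The lean needed for step 1 was about 0.09 rad by camera depth. The two cameras disagreed by up to 0.05 rad on most strokes, and more where the gripper blocked the side view. The largest pressing force I read at the tray was about 13 N at the wrist, against the 60 N limit.

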